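# Dock the vial rack and clamp it with the ball knob

## Robot

A 7-joint arm with a two-finger parallel gripper is mounted at the origin on the work surface. World frame = base frame: x ahead of the robot, y to its left, z up, the work surface at z = 0. Lengths are in m, angles in rad, forces in N, time in s.
With the tool pointing down it reaches from about 0.425 to 0.875 m from the base axis. Payload 4.7 kg.
Tool frame: the origin (TCP) lies on the centre line of the jaws, within the pads' length; the fingertips stand 14 mm ahead of it and the grasp point (between the pads) lies 5 mm behind it; z points along the fingers, y is the direction in which the jaws open and shut (so a half turn about z gives the same grasp; the last joint's range is limited). The gripper opens to 87 mm and grips with 3 to 60 N. Pads are 19 mm wide; open, the fingers measure 117 mm over their backs; the gripper's body (75 mm by 190 mm) begins 51 mm behind the grasp point.
Start: joints at [-1.335, 0.321, -0.07, 1.45, 0.023, 1.371, -0.057], TCP at [0.143, 0.634, 0.216] pointing down, gripper open.
Joint ranges: [-2.86, 2.86], [-0.3, 2.09], [-1.38, 1.24], [0.06, 2.45], [-1.56, 4.7], [0.09, 2.05], [-2.69, 2.69]. Speed limits (rad/s): [2.57, 2.57, 3.14, 3.14, 3.14, 3.14, 3.14].

## Interface

Orientations are given as a rotation vector (axis times angle).
In Python, from bench import ctrl, optics, models gives the robot as it stands. The module is installed in compiled form; this text tells all that it offers.
- The arm moves only by the tool arm_command, never from a script. Its argument "motion" is a list of rows, each a list of 3 entries, a list of its own where there are three numbers: the shift along the tool's x, y, z in mm, then the turn, a rotation vector about the tool's x, y, z in degrees, then the closure, from 0 (fully open) to 1 (shut). In form: [[[x, y, z], [ax, ay, az], claw], ...]. A call has 1 to 8 rows; each row shifts and turns the commanded pose from where the row before left it, along the tool's axes as they then stand; what a row does not reach is not made up. A row lasts 1/12 s, in which the tool goes at most 41.7 mm and 7.16 degrees, less where a joint would pass 70% of its speed; a pose out of reach is approached as far as the arm can. A call with a gripper value outside its range is refused whole. The fingers move at their own pace and stop on an object; "force" is the grip in N (left out, the last holds). Time passes only in rows, so rows that do not move let the fingers close. It gives the time, the measured TCP pose, the force and the opening at its end, in the units of the state.
- ctrl.get_state(): the state, without advancing time (a new reading comes with each control period).
- optics.get_image(name): name is "side" or "top"; returns (picture, depth): 384x512x3 uint8, blue, green, red; 384x512 float32, m along the optical axis (not along the pixel's ray), 0 where there is no reading.
- optics.camera_model(name): a dict with "fovy" (degrees; the focal length in pixels is half the picture's height over the tangent of half this angle, whatever the lens; pixels are square), "cx", "cy" (the principal point, pixels), "rvec" (rotation vector, rad) and "tvec" (3), from world to camera coordinates, as OpenCV has them. Camera axes: x right, y down, z forward; pixel columns grow to the right and rows downward; lengths in m; the calibration is good to about 2 mm. A picture is of the moment at which its call begins. camera_model takes no time and is no camera call.
- ctrl.close_job(): hands the job in, once; it reports no verdict.
Trained networks look in the newest picture that a camera, given by its name, has taken for a name from the list of things; names that differ only in an ending like _2 or _b are one class to them, and where a whole thing is asked for, a point or a joint stands for the part that bears it (a point fixed in the world has none). Each returns a list of dicts, best first, with "conf" (0 to 1); they miss things now and then, are a little off and sometimes report something else, mostly with a low value. They report only what shows in the picture. A call takes as long as a camera call.
- models.search_frame(camera, target): "location" ([x, y, z] in m, in the coordinates of the camera as it stood for that picture, good to about 4 mm: the middle of the surface that is visible of it).
- models.silhouettes(camera, target): "pixels" (384x512 bool, what is visible of it).
The state is a dict: "time": time; "joint_positions": joint angles; "qd": joint speeds; "joint_torque": joint torques, N m; "position": TCP position; "tool_rot": TCP orientation; "ft_force": force on the tool from outside, world axes, zero at the start; "torque": the same for the moment, N m; "grip_width": opening from 0.0 (shut) to 1.0 (fully open).
Only numpy, scipy, OpenCV 4.12 (cv2) and the standard library are available. Lean on these libraries where they do the work, as an engineer would, in place of code of your own. Each camera call takes 0.05 s, during which the arm holds its last target.

## Task

Slide the vial rack along the sampler dock until it rests fully home against the end stop, without ramming it. Then turn the black ball knob clockwise until its cam clamps the rack snugly against the side fence, firm but not over-tightened, and let go. Leave the bottle, the beaker and the loose vial where they stand.

Things in the scene. Friction and masses are not known exactly. Their poses are not given: they have to be found in the camera images.
- dock: Aluminium dock fixed on the bench, plate 270 x 170 x 12 mm (x -140 to 130, y -97 to 73 mm from the origin, at bench level). The rack slides on it along +x, between a guide rail (18 mm high, -y side) and a rubber-faced side fence (27 mm high, +y side; gives 1 mm per 10 N), to the end stop. The fence's sideways setting is unmeasured, varying by 9 mm: the rack has 3 to 12 mm of play.
- stop: White end stop of the dock, 12 x 62 x 30 mm, fixed. Origin at the foot of its face towards the rack, on the plate; the face looks to the dock's -x. A push on it above 40 N counts as ramming.
- dock_home (a point): Point where the rack's tab (point rack_tab) stands when the rack is fully home and mid-way in its track; axes as the dock's. 75 mm above the bench. Sideways the tab may be several mm off it.
- rack: Loose dark grey vial rack, about 0.45 kg, slick block 130 (x) x 58 (y) x 38 mm high, standing on the dock plate; five capped vials fixed in it, cap tops 52 mm above its underside. Origin at the centre of its underside; its +x end face meets the stop. It starts 30 to 80 mm short of home.
- rack_tab (a point): Grip point on the rack's upright tab, at its front (-x) end, 50 mm from the rack's centre. The tab is 24 mm along x, 14 mm thick along y and its top is 17 mm above this point; it rises from the rack's top 25 mm below this point; free on both y sides. Axes as the rack's.
- knob: Knob and cam, one turning part on a vertical axis in the dock. Origin at the ball's centre; attitude turns with it, so its yaw less the dock's is minus the turn. Turn 0 = free, grows clockwise seen from above, ends at 2.8 rad. Starts at 0 to 0.6; pinches the rack against the fence at about 1.2 to 2.05, depending on the unmeasured fence setting. Stays where left; free turning takes 0.15 N m.
- knob_ball (a point): Centre of the smooth, slippery black ball, diameter 44 mm, 95 mm above the bench, on the turning axis, on a 12 mm thick spindle. Finger friction on it is about 0.35: gripped across its widest part (fingers' pads at this height) with 40 to 60 N it turns; gripped higher or lightly it slips. Nothing within 60 mm around it stands higher than 64 mm above the bench.
- knob_cam (a point): Centre of the steel cam disc: radius 24 mm, 28 mm high, 12 mm off the axis (knob's own -y). It presses the rack's -y side. Once pinched, clamping grows 12 N and torque 0.2 N m per 0.1 rad. Snug: torque 0.15 to 0.3 N m above free turning, 8 to 17 N on the rack; under 5 N is loose, over 30 N (0.5 N m above) over-tight. Read at a standstill, friction can shift it 0.15 either way: go by the rise.
- bottle: Amber solvent bottle, 60 mm across, 125 mm high, standing beside the dock. Origin under its middle. Bystander.
- beaker: Open glass beaker, 66 mm across, 75 mm high. Origin under its middle. Bystander.
- vial: Loose capped vial, 23 mm across, 58 mm high, standing beside the dock. Origin under its middle. Bystander.

How it is judged:
On the way, in this order (a step that is already met when the one before it is completed fails the run):
1. the rack is fully home against the end stop (x of rack_tab in the frame of dock_home above -0.0025 m), for 0.2 s.
2. the cam clamps the rack (contact force between knob and rack above 5 N and x of rack_tab in the frame of dock_home above -0.0025 m), for 0.2 s.
At the end, for the whole second after the job is handed in: The rack sits flat and at rest in the dock within 2.5 mm of the end stop, the cam presses it with 5 to 30 N, and the robot has let go (all of step 2 and z of rack_tab in the frame of dock_home below 0.003 m and contact force between knob and rack below 30 N and linear speed of rack below 0.01 m/s); the robot touches nothing.
It fails at once if the rack is rammed into the end stop (over 40 N) (contact force between rack and stop above 40 N).
It fails at once if the cam is over-tightened on the rack (over 30 N) (contact force between knob and rack above 30 N).
It fails at once if the rack is lifted out of the dock (z of rack_tab in the frame of dock_home above 0.03 m).
It fails at once if the bottle, the beaker or the loose vial is moved by more than 30 mm or tipped (distance of any of bottle, beaker, vial from where it was at the start of the episode above 0.03 m or angle between any of bottle, beaker, vial's own z axis and vertical above 0.5 rad).
It also fails if it takes over 67 s, if anything falls off the work surface, if the arm or the gripper's body presses on something with over 40 N, if the wrist force passes 120 N, or if a joint passes its speed limit or range.

## Working session

There is one attempt and no reset: what is moved stays moved. The work goes in short steps, Python scripts to look and compute and a tool call to move; the robot and the scene stay as the last step left them, time stands still between calls to the robot, and variables do not carry over. Pictures are saved under pics/ and viewed, and the job is handed in when it is done.

Besides the shell and the picture viewer there is one more tool, called after "Emit:" as name(argument=value, ...), one argument or row to a line, values as JSON. arm_command: Moves the arm, as the interface text tells. Its arguments: {"type":"object","properties":{"motion":{"type":"array","items":{"type":"array"}},"force":{"type":"number"}},"required":["motion"]}

```bash
mkdir -p pics; cat > h.py <<'E'
import numpy as np, cv2
from bench import ctrl, optics, models
from scipy.spatial.transform import Rotation as R
def cam(n):
    c=optics.camera_model(n); f=192/np.tan(np.radians(c["fovy"])/2)
    return f,c["cx"],c["cy"],R.from_rotvec(np.ravel(c["rvec"])).as_matrix(),np.ravel(c["tvec"]),c
def c2w(n,p):
    f,cx,cy,M,t,_=cam(n); return (np.atleast_2d(p)-t)@M
def cloud(n,d):
    f,cx,cy,M,t,_=cam(n); v,u=np.mgrid[0:384,0:512]
    P=np.stack([(u-cx)/f*d,(v-cy)/f*d,d],-1); return ((P.reshape(-1,3)-t)@M).reshape(384,512,3)
def proj(n,w):
    f,cx,cy,M,t,_=cam(n); p=np.atleast_2d(w)@M.T+t; return np.c_[p[:,0]/p[:,2]*f+cx,p[:,1]/p[:,2]*f+cy]
E
python3 - <<'E'
from h import *
s=ctrl.get_state(); print(s)
np.set_printoptions(precision=4,suppress=True)
for n in ("side","top"):
    im,d=optics.get_image(n); cv2.imwrite(f"pics/{n}0.png",im); np.save(f"pics/{n}0.npy",d); print(cam(n)[5])
    for t in ("knob_ball","rack_tab","rack","stop","dock","knob_cam","bottle","beaker","vial"):
        r=models.search_frame(n,t)
        print(n,t,[(round(x["conf"],2),c2w(n,x["location"])[0].round(4)) for x in r[:2]])
print(ctrl.get_state()["time"])
E
```

```text
{'time': 0.0, 'joint_positions': array([-1.33490865,  0.32179899, -0.07007482,  1.45165309,  0.02259905,
        1.3708376 , -0.05688847]), 'qd': array([ 0.00132242, -0.00164946,  0.0010142 ,  0.00049202,  0.00063733,
        0.00083394,  0.00037363]), 'joint_torque': array([-1.43401758e-04, -4.91282666e+01, -4.03844006e-01, -3.12533891e+01,
       -6.38409262e-02,  4.37037076e-02,  1.85205245e-04]), 'position': array([0.14291306, 0.63350813, 0.21448807]), 'tool_rot': array([-3.47607405e-01, -3.12219097e+00,  2.99564775e-03]), 'ft_force': array([-0.41241508, -0.11674764,  0.68494444]), 'torque': array([0.01521505, 0.03772522, 0.04084204]), 'grip_width': 1.0010986181489747}
{'fovy': 55.009871527878026, 'cx': 248.37060159870825, 'cy': 187.31254028733096, 'rvec': array([ 2.1063, -0.4046,  0.1914]), 'tvec': array([-0.5401,  0.2138,  0.5053])}
side knob_ball [(0.83, array([ 0.5992, -0.1747,  0.0429]))]
side rack_tab [(0.79, array([ 0.5207, -0.0929,  0.0483]))]
side rack [(0.95, array([ 0.5129, -0.0933,  0.0513]))]
side stop [(0.8, array([ 0.6633, -0.1387,  0.0407]))]
side dock [(0.69, array([ 0.5559, -0.1434,  0.0082]))]
side knob_cam [(0.9, array([ 0.5981, -0.1672,  0.0441]))]
side bottle [(0.89, array([0.6722, 0.0222, 0.0708]))]
side beaker [(0.76, array([ 0.4435, -0.2509,  0.0598]))]
side vial [(0.73, array([ 0.5487, -0.2605,  0.0456]))]
{'fovy': 47.57464264702246, 'cx': 255.66846595281822, 'cy': 193.46967590758058, 'rvec': array([ 2.1328, -2.1764,  0.1736]), 'tvec': array([0.0378, 0.6154, 0.7647])}
top knob_ball []
top rack_tab [(0.77, array([ 0.526 , -0.0795,  0.0464]))]
top rack [(0.64, array([ 0.525 , -0.0818,  0.0492]))]
top stop [(0.82, array([ 0.6721, -0.1215,  0.0424]))]
top dock [(0.76, array([ 0.5615, -0.1065,  0.0113]))]
top knob_cam [(0.96, array([ 0.6   , -0.1511,  0.1032]))]
top bottle []
top beaker [(0.6, array([ 0.4344, -0.2893,  0.0434]))]
top vial [(0.68, array([ 0.5546, -0.2484,  0.0546]))]
1.0
```

View pics/side0.png

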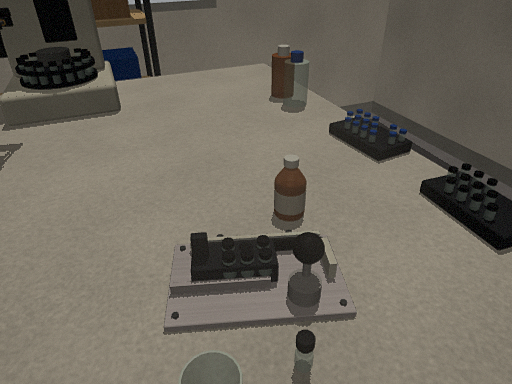

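View pics/top0.png

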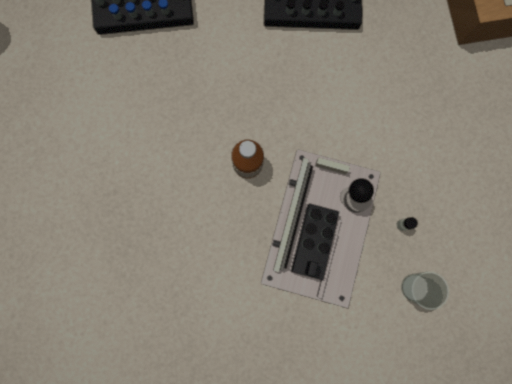

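The dock is at about (165-355, 235-325) in the side view. In the top view the rack is at about (318,240), the ball at (361,190), the stop at (333,166), the tab at (314,269) and the bottle at (248,156). Next I measure from the depth.

```bash
python3 - <<'E'
from h import *
np.set_printoptions(precision=4,suppress=True)
im,d=optics.get_image("top"); P=cloud("top",d)
M={}
for t in ("dock","rack","stop","knob_cam","bottle","beaker","vial"):
    r=models.silhouettes("top",t)
    if r:
        m=r[0]["pixels"]&(d>0); M[t]=m; Q=P[m]; print(t,r[0]["conf"],m.sum(),Q[:,2].min(),np.percentile(Q[:,2],[5,50,95]))
# bench level
print("bench z",np.median(P[300:370,50:200,2]), np.median(P[50:140,50:200,2]))
Q=P[M["dock"]]; q=Q[(Q[:,2]>0.004)&(Q[:,2]<0.02)]; print("platez",np.median(q[:,2]))
c,s,a=cv2.minAreaRect((q[:,:2]*1000).astype(np.float32)); print("dock rect",c,s,a)
box=cv2.boxPoints((c,s,a)); print(box)
Q=P[M["rack"]]; q=Q[(Q[:,2]>0.04)]; r=cv2.minAreaRect((q[:,:2]*1000).astype(np.float32)); print("rack",r); print(cv2.boxPoints(r))
q=Q[Q[:,2]>0.078]; print("tab",len(q),q.mean(0),q.max(0),q.min(0))
Q=P[M["stop"]]; q=Q[(Q[:,2]>0.035)];r=cv2.minAreaRect((q[:,:2]*1000).astype(np.float32)); print("stop",r,len(q)); print(cv2.boxPoints(r))
Q=P[M["knob_cam"]]; q=Q[(Q[:,2]>0.1)]
f=np.linalg.lstsq(np.c_[2*q,np.ones(len(q))],(q**2).sum(1),rcond=None)[0]; print("ball sphere",f[:3],np.sqrt(f[3]+f[:3]@f[:3]),len(q))
q=Q[(Q[:,2]>0.03)&(Q[:,2]<.055)];print("cam pts",len(q),q.mean(0))
big=cv2.resize(im[130:320,220:460],None,fx=3.3,fy=3.15,interpolation=cv2.INTER_CUBIC); cv2.imwrite("pics/t1.png",cv2.convertScaleAbs(big,alpha=1.6))
im2,d2=optics.get_image("side"); P2=cloud("side",d2); 
r=models.silhouettes("side","knob_ball"); m=r[0]["pixels"]&(d2>0); Q=P2[m]; print(r[0]["conf"],m.sum()); q=Q[Q[:,2]>0.078]
f=np.linalg.lstsq(np.c_[2*q,np.ones(len(q))],(q**2).sum(1),rcond=None)[0]; print("ball side",f[:3],np.sqrt(f[3]+f[:3]@f[:3]),len(q))
q=Q[(Q[:,2]>0.005)&(Q[:,2]<.045)];print("side cam",len(q),q.mean(0))
r=models.silhouettes("side","rack"); m=r[0]["pixels"]&(d2>0); Q=P2[m]; q=Q[Q[:,2]>0.07]; print("tab side",len(q),q.min(0),q.max(0))
cv2.imwrite("pics/s1.png",cv2.convertScaleAbs(cv2.resize(im2[220:340,150:370],None,fx=3.6,fy=3.6,interpolation=cv2.INTER_CUBIC),alpha=1.6))
np.save("pics/P.npy",P);np.save("pics/P2.npy",P2)
E
```

```text
dock 0.84 9846 -0.0016411288591086381 [0.0095 0.0125 0.0954]
rack 0.58 2281 0.01130997716334518 [0.0466 0.0503 0.086 ]
stop 0.68 300 0.011125322163401076 [0.0181 0.0405 0.0433]
knob_cam 0.8 765 0.009635276069513095 [0.0357 0.1051 0.116 ]
bottle 0.93 1021 -0.002087985237315635 [0.0281 0.0874 0.1255]
beaker 0.62 1426 -0.002698534859328245 [0.0022 0.0398 0.0748]
vial 0.71 197 0.009187248156612338 [0.0153 0.0557 0.0599]
bench z -0.0001667668695307556 -0.00020409789362116755
platez 0.011673166680617245
dock rect (555.1053466796875, -99.94551849365234) (169.7960662841797, 270.0576171875) 73.34626007080078
[[ 401.4097 -142.5849]
 [ 660.1396 -219.9799]
 [ 708.801   -57.3061]
 [ 450.0711   20.0889]]
rack ((526.7367553710938, -81.22357940673828), (56.837432861328125, 128.5863494873047), 73.79228973388672)
[[ 457.0666  -90.5673]
 [ 580.5424 -126.4584]
 [ 596.4069  -71.8799]
 [ 472.9311  -35.9888]]
tab 123 [ 0.4783 -0.0671  0.091 ] [ 0.4907 -0.0586  0.0944] [ 0.4669 -0.0762  0.0791]
stop ((668.90087890625, -121.7609634399414), (62.28742980957031, 12.317222595214844), 74.48329162597656) 211
[[ 654.6352 -150.122 ]
 [ 666.5035 -153.4171]
 [ 683.1666  -93.3999]
 [ 671.2983  -90.1048]]
ball sphere [ 0.611  -0.1569  0.0962] 0.020819798971780178 450
cam pts 248 [ 0.5931 -0.1613  0.0425]
0.95 1972
ball side [ 0.6088 -0.1571  0.095 ] 0.021526312714321604 795
side cam 1058 [ 0.5983 -0.1725  0.037 ]
tab side 264 [ 0.4632 -0.078   0.07  ] [ 0.4877 -0.0604  0.0931]
```

```bash
ls pics
```

```text
P.npy
P2.npy
s1.png
side0.npy
side0.png
t1.png
top0.npy
top0.png
```

View pics/t1.png

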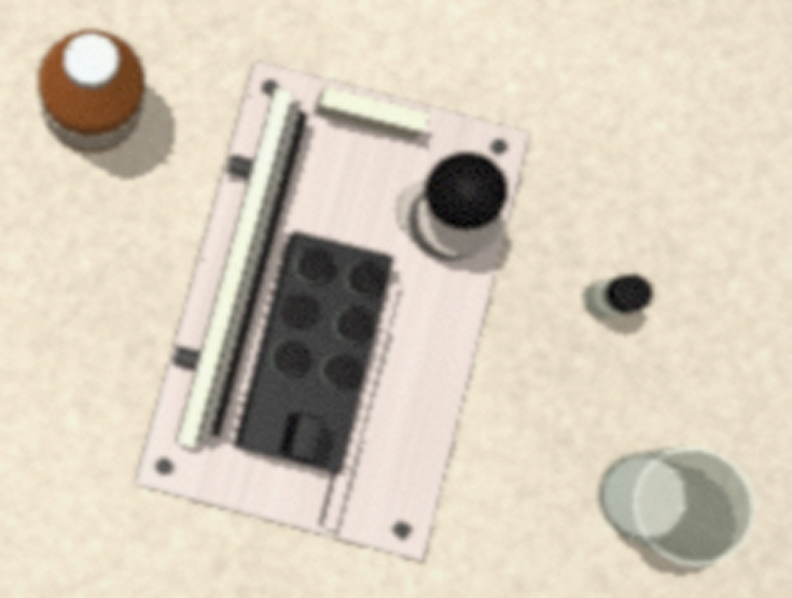

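View pics/s1.png

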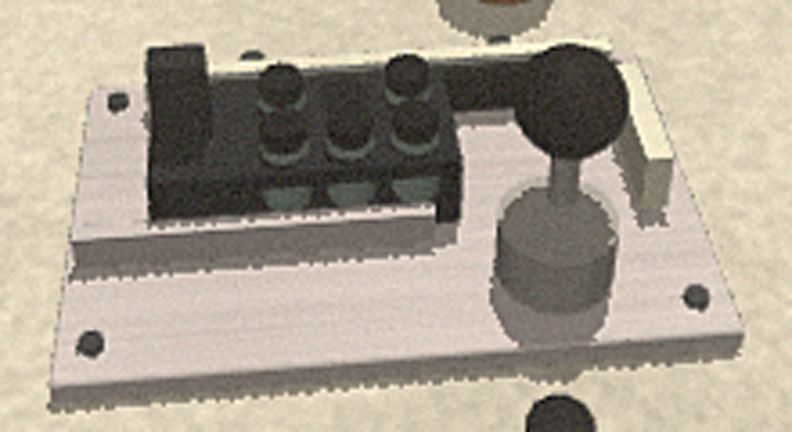

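```bash
cat >> h.py <<'E'
YAW=-16.3
def tool():
    s=ctrl.get_state(); return s, s["position"]*1000, R.from_rotvec(s["tool_rot"])
def to(target, yaw=None):
    """shift in tool axes (mm) to target(mm); turn (deg about tool) so tool y lies at world yaw (deg), pointing down"""
    s,p,r=tool()
    print("t",round(s["time"],2),"p",p.round(1),"shift tool",r.inv().apply(np.array(target)-p).round(1))
    if yaw is not None:
        for k in (0,180):
            a=np.radians(yaw+k); y=np.array([np.cos(a),np.sin(a),0]); z=np.array([0,0,-1]); x=np.cross(y,z)
            T=R.from_matrix(np.c_[x,y,z]); print("turn",np.degrees((r.inv()*T).as_rotvec()).round(2),"shift after",T.inv().apply(np.array(target)-p).round(1))
E
python3 - <<'E'
from h import *
np.set_printoptions(precision=4,suppress=True)
s,p,r=tool(); print(r.as_matrix())
to([450,400,215],73.7)
to([478.5,-67,200],73.7)
E
```

```text
[[-0.9755  0.22    0.0001]
 [ 0.22    0.9755  0.0001]
 [-0.0001  0.0001 -1.    ]]
t 1.55 p [143.  634.1 215.6] shift tool [-350.9 -160.8    0.6]
turn [0.01 0.   3.59] shift after [-360.3 -138.5    0.6]
turn [  -0.01    0.01 -176.41] shift after [360.3 138.5   0.6]
t 1.55 p [143.  634.1 215.6] shift tool [-481.5 -610.1   15.6]
turn [0.01 0.   3.59] shift after [-518.8 -578.8   15.6]
turn [  -0.01    0.01 -176.41] shift after [518.8 578.8  15.6]
```

Emit:
arm_command(
  motion=[
    [[-36, -14, 0], [0, 0, 3.6], 0],
    [[-36, -14, 0], [0, 0, 0], 0],
    [[-36, -14, 0], [0, 0, 0], 0],
    [[-36, -14, 0], [0, 0, 0], 0],
    [[-36, -14, 0], [0, 0, 0], 0],
    [[-36, -14, 0], [0, 0, 0], 0],
    [[-36, -14, 0], [0, 0, 0], 0],
    [[-36, -14, 0], [0, 0, 0], 0],
  ],
)

```text
time: 2.22
position: [0.3907, 0.4464, 0.2159]
tool_rot: [0.445, 3.11, 0.001]
ft_force: [0.5, 1.1, 0.2]
grip_width: 1.001
```

```bash
python3 -c "
from h import *
to([478.5,-67,150],73.7); print(ctrl.get_state()['joint_positions'])"
```

```text
t 2.22 p [390.7 446.4 215.9] shift tool [-228.4 -468.1   65.6]
turn [ 0.04  0.01 -0.  ] shift after [-228.3 -468.1   65.9]
turn [ 2.0e-02 -7.0e-02  1.8e+02] shift after [228.3 468.1  65.9]
[-0.99320368  0.19764999  0.11165947  1.60407611 -0.02259283  1.3403659
  0.40769328]
```

Emit:
arm_command(
  motion=[
    [[-16, -32, 0], [0, 0, 0], 0],
    [[-16, -32, 0], [0, 0, 0], 0],
    [[-16, -32, 0], [0, 0, 0], 0],
    [[-16, -32, 0], [0, 0, 0], 0],
    [[-16, -32, 0], [0, 0, 0], 0],
    [[-16, -32, 0], [0, 0, 0], 0],
    [[-16, -32, 0], [0, 0, 0], 0],
    [[-16, -32, 0], [0, 0, 0], 0],
  ],
)

```text
time: 2.88
position: [0.4405, 0.1643, 0.2159]
tool_rot: [0.445, 3.109, 0.001]
ft_force: [2.0, -0.0, 0.1]
grip_width: 0.996
```

Emit:
arm_command(
  motion=[
    [[-15, -32, 8], [0, 0, 0], 0],
    [[-15, -32, 8], [0, 0, 0], 0],
    [[-15, -32, 8], [0, 0, 0], 0],
    [[-15, -32, 8], [0, 0, 0], 0],
    [[-15, -32, 8], [0, 0, 0], 0],
    [[-15, -32, 8], [0, 0, 0], 0],
    [[-10, -20, 8], [0, 0, 0], 0],
    [[0, 0, 0], [0, 0, 0], 0],
  ],
)

```text
time: 3.55
position: [0.4761, -0.0715, 0.1587]
tool_rot: [-0.458, -3.107, 0.004]
ft_force: [-0.6, -0.1, 1.1]
grip_width: 1.001
```

```bash
python3 -c "
from h import *
to([478.5,-67,70],73.7); print(ctrl.get_state()['joint_positions'],ctrl.get_state()['ft_force'])
im,d=optics.get_image('side');cv2.imwrite('pics/s2.png',im)"
```

```text
t 3.55 p [476.1 -71.5 158.7] shift tool [-1.   5.2 88.7]
turn [-0.14 -0.01 -0.48] shift after [-1.1  5.  88.7]
turn [-2.0000e-02  2.2000e-01  1.7952e+02] shift after [ 1.1 -5.  88.7]
[-0.51843288 -0.01959642  0.60968932  1.95095231  0.01451599  1.20742331
  1.36390376] [-0.62137772 -0.12761619  1.05524764]
```

View pics/s2.png

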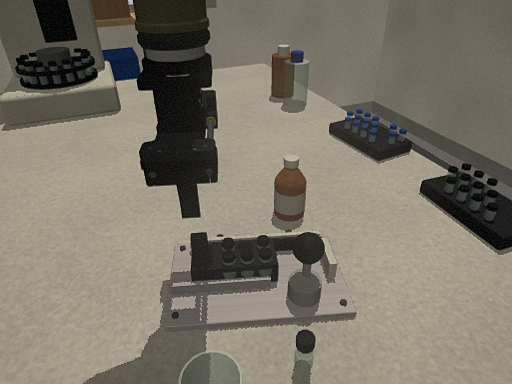

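The gripper is above the tab (about 200,240 in the picture), jaws along y, and nothing is touched. I go down and close lightly.

Emit:
arm_command(
  motion=[
    [[-1, 5, 0], [0, 0, -0.5], 0],
    [[0, 0, 22], [0, 0, 0], 0],
    [[0, 0, 22], [0, 0, 0], 0],
    [[0, 0, 22], [0, 0, 0], 0],
    [[0, 0, 20], [0, 0, 0], 0],
    [[0, 0, 2], [0, 0, 0], 0],
    [[0, 0, 0], [0, 0, 0], 0],
  ],
  force=10,
)

```text
time: 4.18
position: [0.4787, -0.0592, 0.071]
tool_rot: [-0.427, -3.11, 0.0]
ft_force: [0.5, -0.1, 1.5]
grip_width: 0.999
```

Emit:
arm_command(
  motion=[
    [[0, 0, 0], [0, 0, 0], 1],
    [[0, 0, 0], [0, 0, 0], 1],
    [[0, 0, 0], [0, 0, 0], 1],
    [[0, 0, 0], [0, 0, 0], 1],
    [[0, 0, 0], [0, 0, 0], 1],
    [[0, 0, 0], [0, 0, 0], 1],
    [[0, 0, 0], [0, 0, 0], 1],
    [[0, 0, 0], [0, 0, 0], 1],
  ],
  force=10,
)

```text
time: 4.85
position: [0.4792, -0.061, 0.0716]
tool_rot: [0.432, 3.112, 0.0]
ft_force: [-0.2, 0.0, 0.4]
grip_width: 0.479
```

```bash
python3 -c "
from h import *
to([478.5,-67,70],73.7); print(ctrl.get_state()['torque'],ctrl.get_state()['ft_force'],ctrl.get_state()['grip_width'])
im,d=optics.get_image('side');cv2.imwrite('pics/s3.png',im)"
```

```text
t 4.85 p [479.2 -61.   71.6] shift tool [-1.  -6.   1.6]
turn [0.01 0.01 0.49] shift after [-1.  -6.   1.6]
turn [-1.0000e-02  2.0000e-02 -1.7951e+02] shift after [1.  6.  1.6]
[-1.77038764e-02  5.43942749e-05  4.34118945e-02] [-0.18163034  0.04313239  0.44190923] 0.47857238505485955
```

View pics/s3.png

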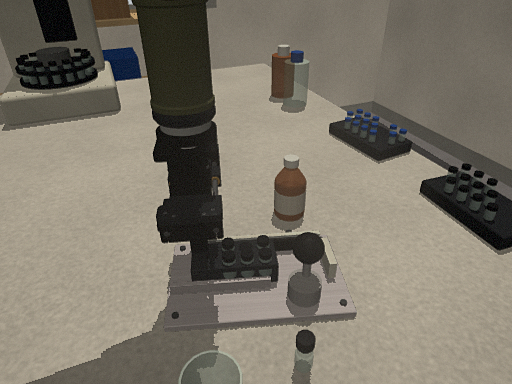

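Fingers still closing around the tab (200,255); I centre the jaws by -6 mm and keep closing.

Emit:
arm_command(
  motion=[
    [[-1, -6, 1], [0, 0, 0.5], 0.5],
    [[0, 0, 0], [0, 0, 0], 1],
    [[0, 0, 0], [0, 0, 0], 1],
    [[0, 0, 0], [0, 0, 0], 1],
    [[0, 0, 0], [0, 0, 0], 1],
    [[0, 0, 0], [0, 0, 0], 1],
    [[0, 0, 0], [0, 0, 0], 1],
    [[0, 0, 0], [0, 0, 0], 1],
  ],
  force=10,
)

```text
time: 5.57
position: [0.4785, -0.067, 0.0705]
tool_rot: [-0.445, -3.11, 0.0]
ft_force: [-0.1, -0.0, -0.2]
grip_width: 0.159
```

```bash
python3 -c "
from h import *
to([478.5,-67,70],73.7); print(ctrl.get_state()['torque'],ctrl.get_state()['ft_force'],ctrl.get_state()['grip_width'])
"
```

```text
t 5.57 p [478.5 -67.   70.5] shift tool [-0.   0.1  0.5]
turn [-0. -0.  0.] shift after [-0.   0.1  0.5]
turn [ 1.0e-02 -1.0e-02 -1.8e+02] shift after [ 0.  -0.1  0.5]
[-0.03846299 -0.00831976 -0.00965076] [-0.10659182 -0.03386437 -0.19743623] 0.1592845122061627
```

Emit:
arm_command(
  motion=[
    [[-4, 0, 0], [0, 0, 0], 1],
    [[-8, 0, 0], [0, 0, 0], 1],
    [[-10, 0, 0], [0, 0, 0], 1],
    [[-10, 0, 0], [0, 0, 0], 1],
    [[-10, 0, 0], [0, 0, 0], 1],
    [[-10, 0, 0], [0, 0, 0], 1],
    [[-6, 0, 0], [0, 0, 0], 1],
    [[-4, 0, 0], [0, 0, 0], 1],
  ],
)

```text
time: 6.23
position: [0.5391, -0.0849, 0.0706]
tool_rot: [-0.446, -3.11, 0.001]
ft_force: [-2.4, 0.7, 4.1]
grip_width: 0.16
```

```bash
python3 -c "
from h import *
np.set_printoptions(precision=3,suppress=True)
to([478.5,-67,70],73.7); print(ctrl.get_state()['torque'],ctrl.get_state()['ft_force'],ctrl.get_state()['grip_width'])
im,d=optics.get_image('side');cv2.imwrite('pics/s4.png',cv2.resize(im[180:340,120:390],None,fx=2.9,fy=2.9))
im,d=optics.get_image('top');cv2.imwrite('pics/t4.png',cv2.resize(im[120:320,220:460],None,fx=3,fy=3))"
```

```text
t 6.23 p [539.1 -84.9  70.6] shift tool [63.2  0.2  0.6]
turn [-0.03  0.   -0.03] shift after [63.2  0.2  0.6]
turn [  0.01   0.05 179.97] shift after [-63.2  -0.2   0.6]
[0.171 0.576 0.014] [-2.357  0.72   4.123] 0.1597377684030448
```

View pics/s4.png

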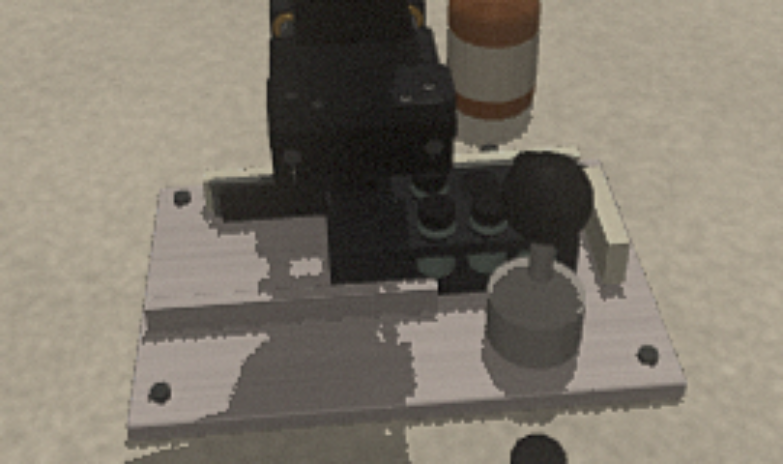

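The rack followed; its end (about x=580 in the crop) is a little short of the stop (610). Creeping on.

Emit:
arm_command(
  motion=[
    [[-2, 0, 0], [0, 0, 0], 1],
    [[-2, 0, 0], [0, 0, 0], 1],
    [[-2, 0, 0], [0, 0, 0], 1],
    [[-1.5, 0, 0], [0, 0, 0], 1],
    [[-1, 0, 0], [0, 0, 0], 1],
    [[0, 0, 0], [0, 0, 0], 1],
  ],
)

```text
time: 6.83
position: [0.5463, -0.0868, 0.0705]
tool_rot: [0.445, 3.11, 0.0]
ft_force: [-1.4, 0.6, 1.8]
grip_width: 0.159
```

Emit:
arm_command(
  motion=[
    [[-0.5, 0, 0], [0, 0, 0], 1],
    [[-0.5, 0, 0], [0, 0, 0], 1],
    [[-0.5, 0, 0], [0, 0, 0], 1],
    [[0, 0, 0], [0, 0, 0], 1],
  ],
)

```text
time: 7.17
position: [0.5477, -0.0872, 0.0706]
tool_rot: [0.445, 3.11, 0.0]
ft_force: [-1.3, 0.7, 1.8]
grip_width: 0.157
```

Emit:
arm_command(
  motion=[
    [[-0.5, 0, 0], [0, 0, 0], 1],
    [[-0.5, 0, 0], [0, 0, 0], 1],
    [[-0.5, 0, 0], [0, 0, 0], 1],
    [[0, 0, 0], [0, 0, 0], 1],
  ],
)

```text
time: 7.5
position: [0.5492, -0.0877, 0.0706]
tool_rot: [0.446, 3.11, 0.0]
ft_force: [-2.8, 0.4, 2.7]
grip_width: 0.157
```

Emit:
arm_command(
  motion=[
    [[-0.5, 0, 0], [0, 0, 0], 1],
    [[-0.5, 0, 0], [0, 0, 0], 1],
    [[0, 0, 0], [0, 0, 0], 1],
  ],
)

```text
time: 7.75
position: [0.5502, -0.088, 0.0705]
tool_rot: [0.445, 3.11, -0.0]
ft_force: [-1.2, 0.2, 1.9]
grip_width: 0.159
```

Emit:
arm_command(
  motion=[
    [[-0.5, 0, 0], [0, 0, 0], 1],
    [[-0.5, 0, 0], [0, 0, 0], 1],
    [[0, 0, 0], [0, 0, 0], 1],
  ],
)

```text
time: 8.0
position: [0.5511, -0.0883, 0.0705]
tool_rot: [0.446, 3.11, -0.0]
ft_force: [-2.1, 0.2, 2.3]
grip_width: 0.162
```

Emit:
arm_command(
  motion=[
    [[-0.5, 0, 0], [0, 0, 0], 1],
    [[-0.5, 0, 0], [0, 0, 0], 1],
    [[0, 0, 0], [0, 0, 0], 1],
  ],
)

```text
time: 8.25
position: [0.5521, -0.0885, 0.0706]
tool_rot: [0.446, 3.11, 0.0]
ft_force: [-2.2, 0.7, 2.2]
grip_width: 0.163
```

Emit:
arm_command(
  motion=[
    [[-0.5, 0, 0], [0, 0, 0], 1],
    [[-0.5, 0, 0], [0, 0, 0], 1],
    [[0, 0, 0], [0, 0, 0], 1],
  ],
)

```text
time: 8.5
position: [0.553, -0.0888, 0.0705]
tool_rot: [0.446, 3.11, 0.0]
ft_force: [-1.4, 0.6, 1.6]
grip_width: 0.155
```

Emit:
arm_command(
  motion=[
    [[-0.5, 0, 0], [0, 0, 0], 1],
    [[-0.5, 0, 0], [0, 0, 0], 1],
    [[0, 0, 0], [0, 0, 0], 1],
  ],
)

```text
time: 8.75
position: [0.5533, -0.0889, 0.0706]
tool_rot: [-0.445, -3.108, -0.001]
ft_force: [-5.2, 1.8, 5.3]
grip_width: 0.161
```

```bash
python3 -c "
from h import *
np.set_printoptions(precision=3,suppress=True)
to([478.5,-67,70],73.7); print(ctrl.get_state()['torque'],ctrl.get_state()['ft_force'],ctrl.get_state()['grip_width'])
im,d=optics.get_image('side');cv2.imwrite('pics/s5.png',cv2.resize(im[180:340,120:390],None,fx=2.9,fy=2.9))
im,d=optics.get_image('top');cv2.imwrite('pics/t5.png',cv2.resize(im[120:320,220:460],None,fx=3,fy=3))"
```

```text
t 8.75 p [553.3 -88.9  70.6] shift tool [77.9  0.   0.7]
turn [ 0.01 -0.08 -0.01] shift after [77.9  0.   0.6]
turn [ -0.13  -0.01 179.99] shift after [-77.9  -0.    0.6]
[0.253 0.999 0.013] [-5.248  1.771  5.25 ] 0.16079301175845417
```

View pics/s5.png

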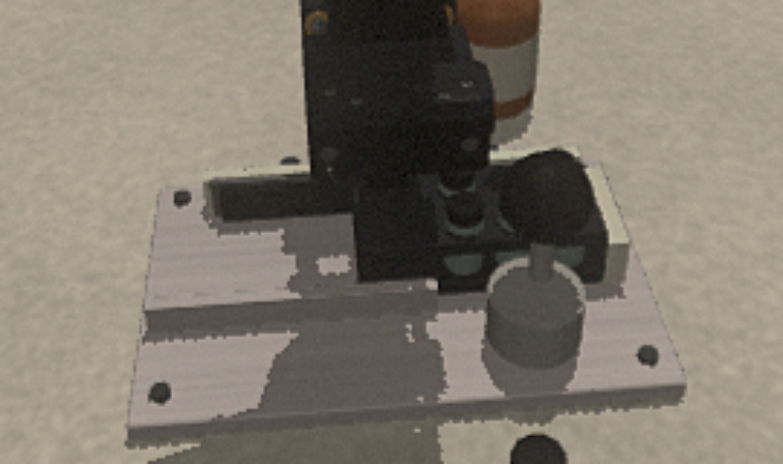

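View pics/t5.png

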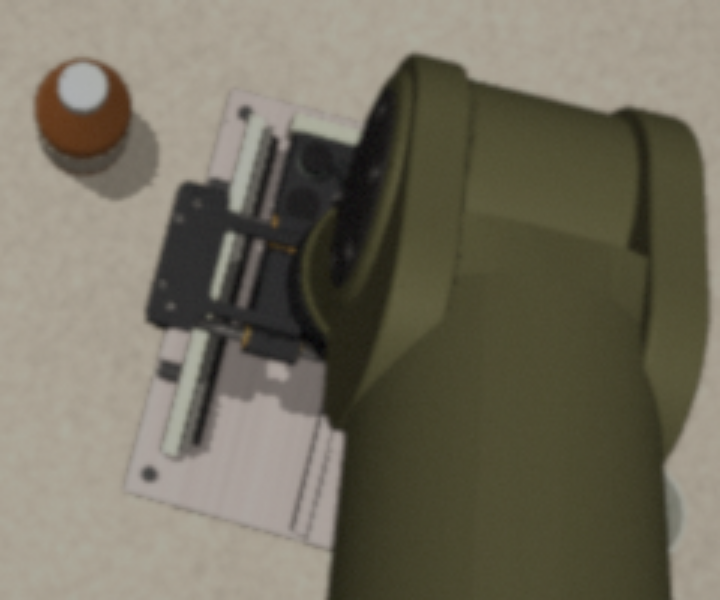

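Contact has begun: the rack's end meets the stop in both views and the tool lags its command. Pushing 0.5 mm more to confirm.

Emit:
arm_command(
  motion=[
    [[-0.5, 0, 0], [0, 0, 0], 1],
    [[0, 0, 0], [0, 0, 0], 1],
  ],
)

```text
time: 9.02
position: [0.5533, -0.0889, 0.0705]
tool_rot: [-0.445, -3.107, -0.001]
ft_force: [-5.8, 1.6, 7.4]
grip_width: 0.162
```

Emit:
arm_command(
  motion=[
    [[-0.5, 0, 0], [0, 0, 0], 1],
    [[0, 0, 0], [0, 0, 0], 1],
    [[0, 0, 0], [0, 0, 0], 1],
    [[0, 0, 0], [0, 0, 0], 1],
  ],
)

```text
time: 9.35
position: [0.5533, -0.0889, 0.0705]
tool_rot: [-0.445, -3.106, -0.001]
ft_force: [-6.7, 0.7, 6.8]
grip_width: 0.161
```

Home (force rises, no motion). Letting go and rising.

Emit:
arm_command(
  motion=[
    [[0.5, 0, 0], [0, 0, 0], 0.5],
    [[0, 0, 0], [0, 0, 0], 0.3],
    [[0, 0, 0], [0, 0, 0], 0.2],
    [[0, 0, 0], [0, 0, 0], 0.2],
    [[0, 0, 0], [0, 0, 0], 0.2],
    [[0, 0, 0], [0, 0, 0], 0.2],
  ],
)

```text
time: 9.85
position: [0.5546, -0.0893, 0.0705]
tool_rot: [0.445, 3.109, -0.0]
ft_force: [-0.1, 0.2, 0.3]
grip_width: 0.526
```

Emit:
arm_command(
  motion=[
    [[0, 0, -15], [0, 0, 0], 0],
    [[0, 0, -25], [0, 0, 0], 0],
    [[0, 0, -25], [0, 0, 0], 0],
    [[0, 0, -25], [0, 0, 0], 0],
    [[0, 0, 0], [0, 0, 0], 0],
    [[0, 0, 0], [0, 0, 0], 0],
  ],
)

```text
time: 10.35
position: [0.5555, -0.0894, 0.162]
tool_rot: [0.445, 3.106, 0.001]
ft_force: [0.5, -0.2, -0.9]
grip_width: 0.96
```

```bash
python3 -c "
from h import *
np.set_printoptions(precision=3,suppress=True)
to([610,-157,160],73.7); print(ctrl.get_state()['joint_positions'],ctrl.get_state()['ft_force'],ctrl.get_state()['grip_width'])
im,d=optics.get_image('side');cv2.imwrite('pics/s6.png',cv2.resize(im[180:340,120:390],None,fx=2.9,fy=2.9))"
```

```text
t 10.35 p [555.5 -89.4 162. ] shift tool [-71.3 -49.6   2.2]
turn [ 0.08  0.19 -0.01] shift after [-71.3 -49.6   2. ]
turn [  0.3   -0.12 179.99] shift after [71.3 49.6  2. ]
[-0.457  0.185  0.64   1.768 -0.118  1.224  1.501] [ 0.478 -0.183 -0.854] 0.9599923445250715
```

View pics/s6.png

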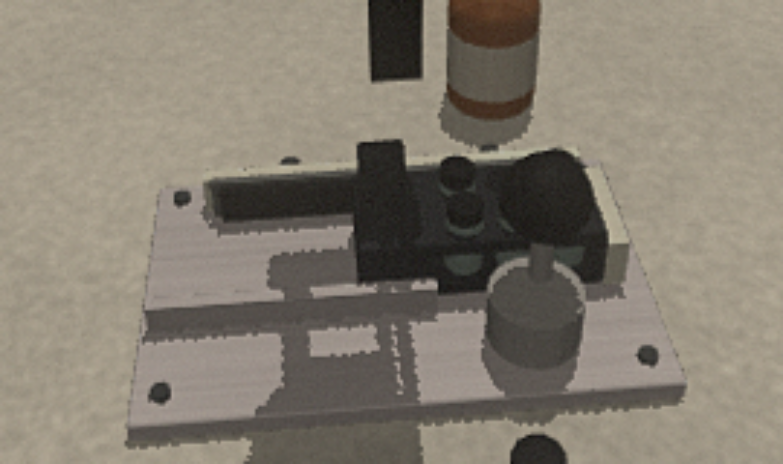

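Gripper clear, rack stays against the stop (its end at ~605,250 in the crop). Now to the ball.

Emit:
arm_command(
  motion=[
    [[-35, -25, 0], [0, 0, 0], 0],
    [[-36, -25, 0], [0, 0, 0], 0],
    [[0, 0, 0], [0, 0, 0], 0],
    [[0, 0, 0], [0, 0, 0], 0],
  ],
  force=45,
)

```text
time: 10.73
position: [0.6052, -0.1571, 0.1577]
tool_rot: [-0.451, -3.105, 0.005]
ft_force: [-0.2, -0.1, -0.1]
grip_width: 1.001
```

```bash
python3 -c "
from h import *
np.set_printoptions(precision=3,suppress=True)
to([610,-157,90],73.7)
im2,d2=optics.get_image('side'); P2=cloud('side',d2)
r=models.silhouettes('side','knob_ball'); m=r[0]['pixels']&(d2>0); Q=P2[m]; q=Q[(Q[:,2]>0.078)&(np.hypot(Q[:,0]-.61,Q[:,1]+.157)<.03)]
f=np.linalg.lstsq(np.c_[2*q,np.ones(len(q))],(q**2).sum(1),rcond=None)[0]; print('ball side',f[:3],np.sqrt(f[3]+f[:3]@f[:3]),len(q))
from scipy.optimize import least_squares
print(least_squares(lambda c:np.linalg.norm(q-np.r_[c,0.095],axis=1)-.022,[.61,-.157],loss='soft_l1',f_scale=.001).x)"
```

```text
t 10.73 p [ 605.2 -157.1  157.7] shift tool [-4.8  1.7 67.7]
turn [-0.21 -0.23 -0.25] shift after [-4.6  1.4 67.7]
turn [ -0.36   0.32 179.75] shift after [ 4.6 -1.4 67.7]
ball side [ 0.609 -0.157  0.095] 0.021504337069051558 781
[ 0.609 -0.156]
```

Emit:
arm_command(
  motion=[
    [[0, 0, 0], [0, 0, 0], 0],
    [[0, 0, 0], [0, 0, 0], 0],
  ],
)

```text
time: 11.0
position: [0.6059, -0.1529, 0.1605]
tool_rot: [-0.443, -3.11, -0.002]
ft_force: [-0.9, 0.0, 0.5]
grip_width: 1.004
```

```bash
python3 -c "
from h import *
to([609.7,-156.7,90],73.7)"
```

```text
t 11.0 p [ 605.9 -152.9  160.5] shift tool [-4.8 -2.7 70.5]
turn [ 0.07 -0.03  0.09] shift after [-4.7 -2.6 70.5]
turn [ 4.0000e-02  1.1000e-01 -1.7991e+02] shift after [ 4.7  2.6 70.5]
```

Emit:
arm_command(
  motion=[
    [[-4, -2, 15], [0, 0, 0], 0],
    [[0, 0, 25], [0, 0, 0], 0],
    [[0, 0, 25], [0, 0, 0], 0],
    [[0, 0, 5], [0, 0, 0], 0],
    [[0, 0, 0], [0, 0, 0], 0],
    [[0, 0, 0], [0, 0, 0], 0],
    [[0, 0, 0], [0, 0, 0], 0],
  ],
)

```text
time: 11.58
position: [0.6106, -0.1577, 0.0921]
tool_rot: [0.445, 3.107, 0.0]
ft_force: [-1.0, 0.7, -0.3]
grip_width: 1.003
```

```bash
python3 -c "
from h import *
to([609.7,-156.7,90],73.7);print(ctrl.get_state()['ft_force'],ctrl.get_state()['torque'])"
```

```text
t 11.58 p [ 610.6 -157.7   92.1] shift tool [1.2 0.7 2.1]
turn [0.02 0.15 0.  ] shift after [1.2 0.7 2.1]
turn [-2.4e-01  4.0e-02 -1.8e+02] shift after [-1.2 -0.7  2.1]
[-1.0380237   0.69151891 -0.33572244] [ 0.05782614 -0.03883548 -0.0381483 ]
```

Emit:
arm_command(
  motion=[
    [[1, 0.5, 1.5], [0, 0, 0], 0.3],
    [[0, 0, 0], [0, 0, 0], 0.45],
    [[0, 0, 0], [0, 0, 0], 0.45],
    [[0, 0, 0], [0, 0, 0], 0.45],
    [[0, 0, 0], [0, 0, 0], 0.45],
  ],
  force=45,
)

```text
time: 12.0
position: [0.6089, -0.1567, 0.0894]
tool_rot: [0.445, 3.109, 0.0]
ft_force: [-0.8, -0.2, -0.6]
grip_width: 0.708
```

```bash
python3 -c "
from h import *
to([609.7,-156.7,90],73.7);print(ctrl.get_state()['ft_force'],ctrl.get_state()['torque'],ctrl.get_state()['grip_width'])"
```

```text
t 12.0 p [ 608.9 -156.7   89.4] shift tool [-0.8  0.2 -0.6]
turn [ 0.01  0.03 -0.  ] shift after [-0.8  0.2 -0.6]
turn [ 5.0e-02 -2.0e-02  1.8e+02] shift after [ 0.8 -0.2 -0.6]
[-0.8046189  -0.16526434 -0.56908113] [-0.03542902  0.01731153  0.05642399] 0.7077948583546286
```

Close on the ball.

Emit:
arm_command(
  motion=[
    [[0, 0, -0.5], [0, 0, 0], 1],
    [[0, 0, 0], [0, 0, 0], 1],
    [[0, 0, 0], [0, 0, 0], 1],
    [[0, 0, 0], [0, 0, 0], 1],
    [[0, 0, 0], [0, 0, 0], 1],
    [[0, 0, 0], [0, 0, 0], 1],
    [[0, 0, 0], [0, 0, 0], 1],
    [[0, 0, 0], [0, 0, 0], 1],
  ],
  force=45,
)

```text
time: 12.67
position: [0.6088, -0.1565, 0.0896]
tool_rot: [0.445, 3.11, 0.0]
ft_force: [0.2, 0.5, 1.7]
grip_width: 0.475
```

```bash
cat > st.py <<'E'
from h import *
np.set_printoptions(precision=3,suppress=True)
s,p,r=tool(); y=r.as_matrix()[:,1]
print("t",round(s["time"],2),"p",p.round(1),"yaw",round(np.degrees(np.arctan2(y[1],y[0])),2),"F",s["ft_force"],"T",s["torque"],"w",s["grip_width"]*87,"q7",s["joint_positions"][6])
E
python3 st.py
```

```text
t 12.67 p [ 608.8 -156.5   89.6] yaw 73.7 F [0.226 0.456 1.658] T [ 0.115 -0.008 -0.053] w 41.293188748244916 q7 1.7012579934485594
```

Emit:
arm_command(
  motion=[
    [[0, 0, 0], [0, 0, 3], 1],
    [[0, 0, 0], [0, 0, 3], 1],
    [[0, 0, 0], [0, 0, 3], 1],
    [[0, 0, 0], [0, 0, 0], 1],
  ],
)

```text
time: 13.0
position: [0.6089, -0.1563, 0.0896]
tool_rot: [0.69, 3.065, 0.0]
ft_force: [0.5, -0.0, 1.4]
grip_width: 0.474
```

```bash
python3 st.py;python3 -c "
from h import *
im,d=optics.get_image('side');cv2.imwrite('pics/s7.png',cv2.resize(im[180:340,120:390],None,fx=2.9,fy=2.9))"
```

```text
t 13.0 p [ 608.9 -156.3   89.6] yaw 64.63 F [ 0.455 -0.008  1.432] T [ 0.233  0.011 -0.185] w 41.23874937728447 q7 1.5543664814798812
```

View pics/s7.png

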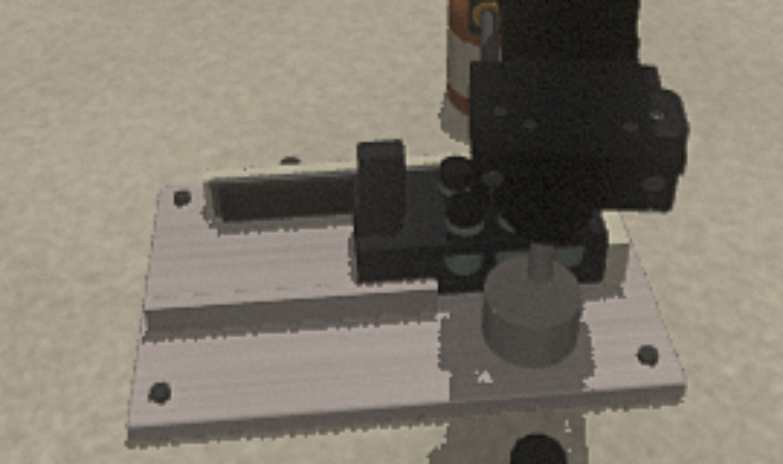

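The cam turned with the ball (its disc moved slightly left to 483-580) and the torque rose by the free-turning amount. Continuing.

Emit:
arm_command(
  motion=[
    [[0, 0, 0], [0, 0, 4], 1],
    [[0, 0, 0], [0, 0, 4], 1],
    [[0, 0, 0], [0, 0, 4], 1],
    [[0, 0, 0], [0, 0, 4], 1],
    [[0, 0, 0], [0, 0, 4], 1],
    [[0, 0, 0], [0, 0, 0], 1],
  ],
)

```text
time: 13.55
position: [0.6091, -0.1561, 0.0896]
tool_rot: [1.21, 2.899, 0.001]
ft_force: [0.1, 1.3, 1.5]
grip_width: 0.472
```

```bash
python3 st.py;python3 - <<'E'
from h import *
im2,d2=optics.get_image('side'); P2=cloud('side',d2)
r=models.silhouettes('side','knob_cam'); m=r[0]['pixels']&(d2>0); Q=P2[m]
a=np.radians(-16.5); X=np.array([np.cos(a),np.sin(a)]);Y=np.array([-np.sin(a),np.cos(a)])
from scipy.optimize import least_squares
B=np.array([.6092,-.1567])
q=Q[(Q[:,2]>0.017)&(Q[:,2]<.036)&(np.hypot(*(Q[:,:2]-B).T)<.045)][:,:2]; print(len(q))
def f(t):
    v=B+.012*(-Y*np.cos(t[0])-X*np.sin(t[0])); return np.linalg.norm(q-v,axis=1)-.024
s=least_squares(f,[.4],loss='soft_l1',f_scale=.001); print('turn',s.x,np.median(abs(s.fun)))
v=least_squares(lambda c:np.linalg.norm(q-c,axis=1)-.024,B,loss='soft_l1',f_scale=.001).x-B; print(v@X,v@Y, np.arctan2(-v@X,-v@Y))
# rack lateral and fence/rail in dock frame
O=np.array([.5633,-.0899])
d=np.load('pics/top0.npy');P=cloud('top',d)
W=(P[...,:2]-O); x=W@X;y=W@Y;z=P[...,2]
for lo,hi in ((-.13,-.11),(.03,.08)):
    k=(x>lo)&(x<hi)&(z>.033)&(z<.045)&(y>0.02)&(y<.07); print('fence y',np.percentile(y[k],[2,50,98]),k.sum())
P=P2;W=(P[...,:2]-O); x=W@X;y=W@Y;z=P[...,2]
k=(x>-.02)&(x<.1)&(z>.045)&(z<.053)&(y>-.05)&(y<.04); print('rack y',np.percentile(y[k],[1,50,99]),k.sum())
E
```

```text
t 13.55 p [ 609.1 -156.1   89.6] yaw 44.7 F [0.082 1.315 1.461] T [ 0.343 -0.166 -0.121] w 41.10670593958159 q7 1.2332215579440649
293
turn [0.86730362] 0.0003396024646993151
-0.009286806182704551 -0.007810350361641148 0.8715412557086671Traceback (most recent call last):
  File "<stdin>", line 17, in <module>
    return _quantile_unchecked(
        a, q, axis, out, overwrite_input, method, keepdims, weights)
    return _ureduce(a,
                    func=_quantile_ureduce_func,
    ...<5 lines>...
                    overwrite_input=overwrite_input,
                    method=method)
    r = func(a, **kwargs)
    result = _quantile(arr,
                       quantiles=q,
    ...<2 lines>...
                       out=out,
                       weights=wgt)
    slices_having_nans = np.isnan(arr[-1, ...])
                                  ~~~^^^^^^^^^
IndexError: index -1 is out of bounds for axis 0 with size 0
```

Cam fitted at turn ≈0.87. Next steps with readings; baseline |Tz| is 0.12-0.18.

Emit:
arm_command(
  motion=[
    [[0, 0, 0], [0, 0, 4], 1],
    [[0, 0, 0], [0, 0, 4], 1],
    [[0, 0, 0], [0, 0, 4], 1],
    [[0, 0, 0], [0, 0, 0], 1],
    [[0, 0, 0], [0, 0, 0], 1],
  ],
)

```text
time: 14.07
position: [0.6093, -0.1559, 0.0896]
tool_rot: [1.501, 2.759, 0.002]
ft_force: [2.1, 3.8, 1.5]
grip_width: 0.475
```

```bash
python3 st.py
```

```text
t 14.07 p [ 609.3 -155.9   89.6] yaw 32.89 F [2.137 3.816 1.518] T [ 0.585 -0.398 -0.133] w 41.36745192969736 q7 1.0445451504694507
```

Emit:
arm_command(
  motion=[
    [[0, 0, 0], [0, 0, 2], 1],
    [[0, 0, 0], [0, 0, 2], 1],
    [[0, 0, 0], [0, 0, 0], 1],
  ],
)

```text
time: 14.32
position: [0.6094, -0.1559, 0.0897]
tool_rot: [1.598, 2.704, 0.002]
ft_force: [3.1, 3.2, 1.5]
grip_width: 0.474
```

```bash
python3 st.py
```

```text
t 14.32 p [ 609.4 -155.9   89.7] yaw 28.84 F [3.111 3.172 1.504] T [ 0.632 -0.556 -0.035] w 41.21010991194246 q7 0.9797091915125051
```

Emit:
arm_command(
  motion=[
    [[0, 0, 0], [0, 0, 2], 1],
    [[0, 0, 0], [0, 0, 2], 1],
    [[0, 0, 0], [0, 0, 0], 1],
  ],
)

```text
time: 14.57
position: [0.6094, -0.1558, 0.0897]
tool_rot: [1.691, 2.647, 0.002]
ft_force: [3.3, 4.3, 0.0]
grip_width: 0.475
```

```bash
python3 st.py
```

```text
t 14.57 p [ 609.4 -155.8   89.7] yaw 24.84 F [3.27  4.323 0.036] T [ 0.724 -0.578 -0.068] w 41.342504941921334 q7 0.9160760395466604
```

Emit:
arm_command(
  motion=[
    [[0, 0, 0], [0, 0, 2], 1],
    [[0, 0, 0], [0, 0, 2], 1],
  ],
)

```text
time: 14.73
position: [0.6095, -0.1558, 0.0897]
tool_rot: [1.782, 2.586, 0.002]
ft_force: [2.3, 4.2, 0.0]
grip_width: 0.476
```

```bash
python3 st.py
```

```text
t 14.73 p [ 609.5 -155.8   89.7] yaw 20.85 F [2.303 4.233 0.04 ] T [ 0.681 -0.737  0.197] w 41.44039206914488 q7 0.8526974558059609
```

Emit:
arm_command(
  motion=[
    [[0, 0, 0], [0, 0, 2], 1],
    [[0, 0, 0], [0, 0, 2], 1],
  ],
)

```text
time: 14.9
position: [0.6096, -0.1558, 0.0897]
tool_rot: [1.872, 2.522, 0.002]
ft_force: [4.7, 4.9, 1.1]
grip_width: 0.471
```

```bash
python3 st.py
```

```text
t 14.9 p [ 609.6 -155.8   89.7] yaw 16.85 F [4.71  4.853 1.078] T [ 0.704 -0.723  0.158] w 40.95103115541232 q7 0.7892735593921921
```

Emit:
arm_command(
  motion=[
    [[0, 0, 0], [0, 0, 2], 1],
    [[0, 0, 0], [0, 0, 2], 1],
  ],
)

```text
time: 15.07
position: [0.6096, -0.1558, 0.0897]
tool_rot: [1.958, 2.455, 0.003]
ft_force: [4.7, 3.9, 0.4]
grip_width: 0.474
```

```bash
python3 st.py
```

```text
t 15.07 p [ 609.6 -155.8   89.7] yaw 12.85 F [4.714 3.866 0.433] T [ 0.662 -0.761  0.15 ] w 41.23452667578985 q7 0.7260881983158833
```

In motion, Tz reads about +0.15-0.2 (free turning; the negative values were standstill friction). Continuing with readings taken in motion.

Emit:
arm_command(
  motion=[
    [[0, 0, 0], [0, 0, 2], 1],
    [[0, 0, 0], [0, 0, 2], 1],
  ],
)

```text
time: 15.23
position: [0.6098, -0.1557, 0.0897]
tool_rot: [2.043, 2.386, 0.003]
ft_force: [3.2, 3.8, 0.7]
grip_width: 0.475
```

```bash
python3 st.py
```

```text
t 15.23 p [ 609.8 -155.7   89.7] yaw 8.85 F [3.2   3.782 0.748] T [ 0.734 -0.789  0.156] w 41.336272875577535 q7 0.6629261232255458
```

Emit:
arm_command(
  motion=[
    [[0, 0, 0], [0, 0, 2], 1],
    [[0, 0, 0], [0, 0, 2], 1],
  ],
)

```text
time: 15.4
position: [0.6098, -0.1558, 0.0897]
tool_rot: [2.125, 2.313, 0.003]
ft_force: [4.6, 3.9, -0.0]
grip_width: 0.472
```

```bash
python3 st.py; cat > cam.py <<'E'
from h import *
im2,d2=optics.get_image('side'); P2=cloud('side',d2)
r=models.silhouettes('side','knob_cam'); m=r[0]['pixels']&(d2>0); Q=P2[m]
a=np.radians(-16.5); X=np.array([np.cos(a),np.sin(a)]);Y=np.array([-np.sin(a),np.cos(a)])
from scipy.optimize import least_squares
B=np.array([.6092,-.1567])
q=Q[(Q[:,2]>0.017)&(Q[:,2]<.036)&(np.hypot(*(Q[:,:2]-B).T)<.045)][:,:2]
def f(t):
    v=B+.012*(-Y*np.cos(t[0])-X*np.sin(t[0])); return np.linalg.norm(q-v,axis=1)-.024
s=least_squares(f,[1.2],loss='soft_l1',f_scale=.001); print('cam turn',s.x,np.median(abs(s.fun)),len(q))
cv2.imwrite('pics/now.png',cv2.resize(im2[180:340,120:390],None,fx=2.9,fy=2.9))
O=np.array([.5633,-.0899])
W=P2[...,:2]-O; x=W@X;y=W@Y;z=P2[...,2]
k=(x>-.0)&(x<.1)&(z>.046)&(z<.053)&(y>-.05)&(y<.04); 
if k.sum()>5: print('rack top y',np.percentile(y[k],[2,50,98]),'x max',np.percentile(x[k],98),k.sum())
E
python3 cam.py
```

```text
t 15.4 p [ 609.8 -155.8   89.7] yaw 4.85 F [ 4.59   3.929 -0.01 ] T [ 0.7   -0.9    0.197] w 41.0712133894423 q7 0.5999946617077321
cam turn [1.54779559] 0.0003447325429736803 280
rack top y [-0.02852019 -0.01579602  0.02358254] x max 0.09755037875056335 572
```

Emit:
arm_command(
  motion=[
    [[0, 0, 0], [0, 0, 1.5], 1],
    [[0, 0, 0], [0, 0, 1.5], 1],
  ],
)

```text
time: 15.67
position: [0.6099, -0.1557, 0.0897]
tool_rot: [2.184, 2.257, 0.003]
ft_force: [4.3, 3.1, 0.7]
grip_width: 0.476
```

```bash
python3 st.py
```

```text
t 15.67 p [ 609.9 -155.7   89.7] yaw 1.88 F [4.283 3.086 0.747] T [ 0.7   -0.926  0.227] w 41.42818832651442 q7 0.5533203850472976
```

Emit:
arm_command(
  motion=[
    [[0, 0, 0], [0, 0, 1.5], 1],
    [[0, 0, 0], [0, 0, 1.5], 1],
  ],
)

```text
time: 15.83
position: [0.61, -0.1557, 0.0897]
tool_rot: [2.242, 2.199, 0.003]
ft_force: [5.2, 4.2, -0.6]
grip_width: 0.472
```

```bash
python3 st.py
```

```text
t 15.83 p [ 610.  -155.7   89.7] yaw -1.12 F [ 5.162  4.249 -0.63 ] T [ 0.688 -0.901  0.206] w 41.09182437007514 q7 0.5061731366745794
```

Emit:
arm_command(
  motion=[
    [[0, 0, 0], [0, 0, 1.5], 1],
    [[0, 0, 0], [0, 0, 1.5], 1],
  ],
)

```text
time: 16.0
position: [0.61, -0.1558, 0.0897]
tool_rot: [2.299, 2.139, 0.003]
ft_force: [4.8, 3.4, -0.5]
grip_width: 0.474
```

```bash
python3 st.py
```

```text
t 16.0 p [ 610.  -155.8   89.7] yaw -4.12 F [ 4.753  3.397 -0.492] T [ 0.666 -0.924  0.187] w 41.25462304566104 q7 0.45922296847234384
```

Emit:
arm_command(
  motion=[
    [[0, 0, 0], [0, 0, 1.5], 1],
    [[0, 0, 0], [0, 0, 1.5], 1],
  ],
)

```text
time: 16.17
position: [0.6101, -0.1557, 0.0897]
tool_rot: [2.354, 2.079, 0.003]
ft_force: [4.8, 3.6, -0.5]
grip_width: 0.475
```

```bash
python3 st.py
```

```text
t 16.17 p [ 610.1 -155.7   89.7] yaw -7.12 F [ 4.789  3.585 -0.488] T [ 0.654 -1.019  0.226] w 41.32683725902622 q7 0.41228721342053265
```

Emit:
arm_command(
  motion=[
    [[0, 0, 0], [0, 0, 1.5], 1],
    [[0, 0, 0], [0, 0, 1.5], 1],
  ],
)

```text
time: 16.33
position: [0.6101, -0.1558, 0.0897]
tool_rot: [2.408, 2.016, 0.004]
ft_force: [5.3, 2.5, -0.8]
grip_width: 0.475
```

```bash
python3 st.py;python3 cam.py
```

```text
t 16.33 p [ 610.1 -155.8   89.7] yaw -10.12 F [ 5.275  2.524 -0.755] T [ 0.7   -1.018  0.177] w 41.34786869127958 q7 0.36544401092689843
cam turn [1.80464951] 0.00034423586076897175 273
rack top y [-0.0252394  -0.00892305  0.03070524] x max 0.09812680019093381 606
```

View pics/now.png

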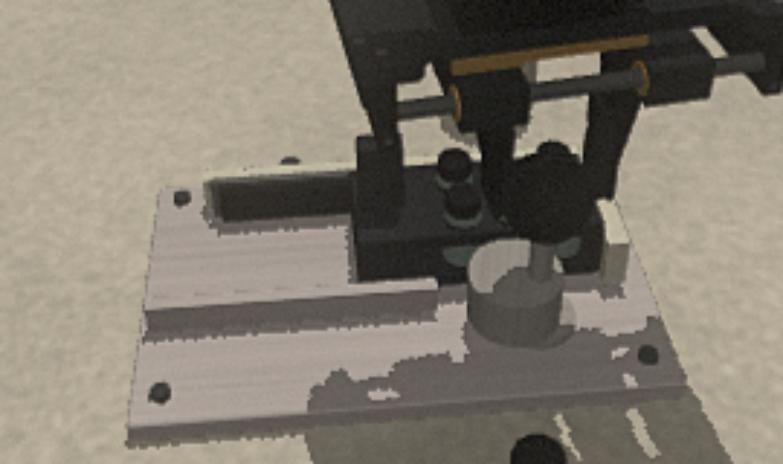

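The cam (470-562, 290) is pushing the rack towards the fence; the rack is still at the stop. Continuing.

Emit:
arm_command(
  motion=[
    [[0, 0, 0], [0, 0, 1.5], 1],
    [[0, 0, 0], [0, 0, 1.5], 1],
  ],
)

```text
time: 16.6
position: [0.6102, -0.1558, 0.0897]
tool_rot: [2.459, 1.953, 0.004]
ft_force: [5.6, 3.6, -0.9]
grip_width: 0.472
```

```bash
python3 st.py
```

```text
t 16.6 p [ 610.2 -155.8   89.7] yaw -13.11 F [ 5.625  3.56  -0.879] T [ 0.636 -1.025  0.218] w 41.04080965882411 q7 0.3188136282964332
```

Emit:
arm_command(
  motion=[
    [[0, 0, 0], [0, 0, 1.5], 1],
    [[0, 0, 0], [0, 0, 1.5], 1],
  ],
)

```text
time: 16.77
position: [0.6103, -0.1558, 0.0897]
tool_rot: [2.51, 1.887, 0.004]
ft_force: [5.8, 2.8, -0.9]
grip_width: 0.474
```

```bash
python3 st.py
```

```text
t 16.77 p [ 610.3 -155.8   89.7] yaw -16.11 F [ 5.813  2.845 -0.882] T [ 0.61  -1.032  0.214] w 41.23447567140494 q7 0.27208069350728786
```

Emit:
arm_command(
  motion=[
    [[0, 0, 0], [0, 0, 1.5], 1],
    [[0, 0, 0], [0, 0, 1.5], 1],
  ],
)

```text
time: 16.93
position: [0.6103, -0.1558, 0.0897]
tool_rot: [2.558, 1.821, 0.004]
ft_force: [4.6, 2.5, -1.3]
grip_width: 0.472
```

```bash
python3 st.py
```

```text
t 16.93 p [ 610.3 -155.8   89.7] yaw -19.1 F [ 4.601  2.452 -1.341] T [ 0.579 -1.091  0.338] w 41.05268122248921 q7 0.22558727041759494
```

The torque has begun to rise (0.21 → 0.34). Smaller steps.

Emit:
arm_command(
  motion=[
    [[0, 0, 0], [0, 0, 0.8], 1],
    [[0, 0, 0], [0, 0, 0.8], 1],
  ],
)

```text
time: 17.1
position: [0.6103, -0.1558, 0.0897]
tool_rot: [2.582, 1.786, 0.004]
ft_force: [6.5, 2.3, -0.6]
grip_width: 0.476
```

```bash
python3 st.py
```

```text
t 17.1 p [ 610.3 -155.8   89.7] yaw -20.65 F [ 6.526  2.295 -0.639] T [ 0.579 -1.12   0.397] w 41.45528321807621 q7 0.20140140443801655
```

Emit:
arm_command(
  motion=[
    [[0, 0, 0], [0, 0, 0.6], 1],
    [[0, 0, 0], [0, 0, 0.6], 1],
  ],
)

```text
time: 17.27
position: [0.6104, -0.1559, 0.0897]
tool_rot: [2.601, 1.76, 0.004]
ft_force: [5.1, 3.2, -0.9]
grip_width: 0.481
```

```bash
python3 st.py; python3 cam.py; python3 st.py
```

```text
t 17.27 p [ 610.4 -155.9   89.7] yaw -21.84 F [ 5.083  3.217 -0.907] T [ 0.515 -1.202  0.372] w 41.826457110871 q7 0.18304255932371297
cam turn [2.00543627] 0.00031552006923441303 286
rack top y [-0.02284287 -0.00495515  0.03304784] x max 0.0980550831374131 601
t 17.37 p [ 610.3 -155.9   89.7] yaw -21.83 F [ 5.707  2.328 -1.181] T [ 0.591 -1.163  0.337] w 41.22358463410391 q7 0.18314912854969465
```

View pics/now.png

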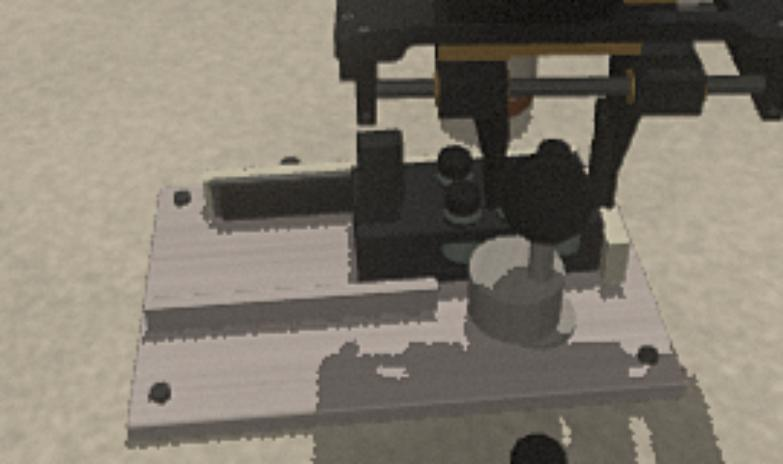

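Rise ~0.16-0.18 N m; one more small step for margin, with the reading in motion.

Emit:
arm_command(
  motion=[
    [[0, 0, 0], [0, 0, 0.6], 1],
    [[0, 0, 0], [0, 0, 0.6], 1],
  ],
)

```text
time: 17.53
position: [0.6104, -0.1559, 0.0897]
tool_rot: [2.619, 1.733, 0.004]
ft_force: [5.8, 2.7, -1.9]
grip_width: 0.471
```

```bash
python3 st.py; for i in 1 2 3; do python3 -c "
from bench import optics,ctrl
optics.get_image('side'); print(ctrl.get_state()['torque'])"; done
```

```text
t 17.53 p [ 610.4 -155.9   89.7] yaw -23.03 F [ 5.79   2.655 -1.878] T [ 0.557 -1.149  0.474] w 40.99411559149652 q7 0.1645742078245989
[ 0.55357538 -1.11846865  0.3915718 ]
[ 0.54792471 -1.11342899  0.34672695]
[ 0.58136743 -1.13147623  0.3723017 ]
```

Rise ≈0.2-0.26 N m, snug. Letting go.

Emit:
arm_command(
  motion=[
    [[0, 0, 0], [0, 0, 0], 0.3],
    [[0, 0, 0], [0, 0, 0], 0.3],
    [[0, 0, 0], [0, 0, 0], 0.2],
    [[0, 0, 0], [0, 0, 0], 0.2],
    [[0, 0, 0], [0, 0, 0], 0.2],
    [[0, 0, 0], [0, 0, 0], 0.2],
  ],
)

```text
time: 18.18
position: [0.6082, -0.1572, 0.0894]
tool_rot: [-2.624, -1.726, 0.001]
ft_force: [-0.9, 0.2, -0.5]
grip_width: 0.777
```

Emit:
arm_command(
  motion=[
    [[0, 0, -5], [0, 0, 0], 0.2],
    [[0, 0, -15], [0, 0, 0], 0.2],
    [[0, 0, -25], [0, 0, 0], 0.2],
    [[0, 0, -25], [0, 0, 0], 0.2],
    [[0, 0, -25], [0, 0, 0], 0.2],
    [[0, 0, 0], [0, 0, 0], 0.2],
    [[0, 0, 0], [0, 0, 0], 0.2],
  ],
)

```text
time: 18.77
position: [0.6098, -0.1574, 0.1873]
tool_rot: [2.622, 1.725, 0.005]
ft_force: [-1.1, 0.6, -0.2]
grip_width: 0.796
```

```bash
python3 st.py; python3 cam.py
```

```text
t 18.77 p [ 609.8 -157.4  187.3] yaw -23.31 F [-1.097  0.557 -0.171] T [-0.046  0.1   -0.006] w 69.29411870827141 q7 0.10727166219093387
cam turn [2.02998081] 0.00034631595924562546 284
rack top y [-0.02261702  0.0001798   0.03391765] x max 0.09838231427934875 727
```

View pics/now.png

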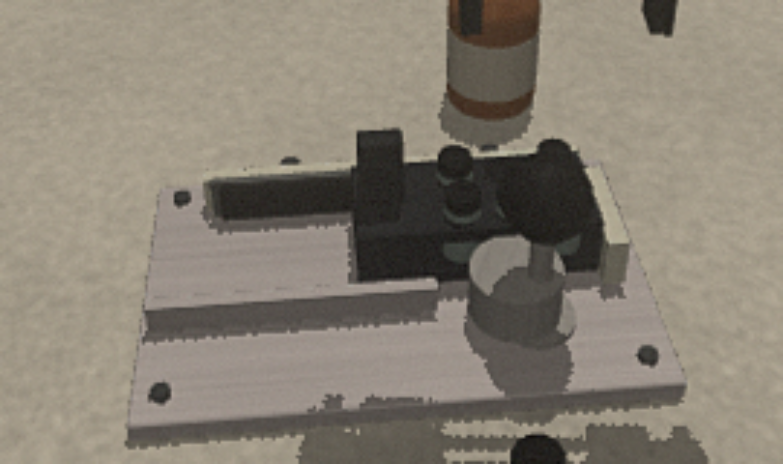

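Gripper clear, rack against both stop and fence, cam at 2.03 and unmoved by the release. Handing in.

```bash
python3 -c "
from bench import ctrl
print(ctrl.close_job(), ctrl.get_state()['time'])"
```

```text
the job is handed in; nothing more can be done
the job is handed in; nothing more can be done
```

The rack is home against the end stop and clamped snugly against the side fence. The gripper has let go, and the job was handed in at about 19 s of the 67 s allowed. `close_job` gives no verdict, so whether it passed is not confirmed.

- **Rack to the stop:** I gripped the tab with 10 N and slid the rack about 78 mm. The push on the tool was about 7 N at contact, well under the 40 N limit. Side-view depth put the rack's end at the same place before, during and after clamping.
- **Clamping:** I gripped the ball with 45 N and turned it clockwise by about 1.69 rad. Torque in motion rose from about 0.21 to 0.47 N m, a rise of about 0.26 N m. At a standstill it read about 0.37 N m, a rise of about 0.16 N m. Both are in the snug band, and I estimate 10 to 13 N on the rack. That figure comes from torque and angle; the force itself was not measured.
- **After letting go:** The cam was still at 2.03 rad, against about 2.05 expected from the tool's turn. The tool force was near zero, with the gripper raised clear.
- **Disagreements:**
    - The jaws read 41.3 mm on the 44 mm ball, but the camera showed the cam turning with the tool, so the grip held.
    - Early standstill torque readings had the opposite sign because of friction, so I went by readings taken in motion.
- **Bystanders:** The bottle and the loose vial look unmoved in the pictures. The beaker was outside the last view, but the arm never went near it.

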